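# Tip dowels from a scoop into a tray under a low shelf

### The arm

A 6-joint arm with a two-finger parallel gripper is mounted at the origin on a cart in front of the work surface, level with it; the furniture and walls round the work are solid. World frame = base frame: x ahead of the robot, y to its left, z up, the work surface at z = 0. Lengths are in m, angles in rad, forces in N, time in s.
With the tool pointing down it reaches from about 0.35 to 0.975 m from the base axis. Payload 4.9 kg.
Tool frame: the origin (TCP) lies at the very end of the fingers, on their centre line; the grasp point (between the pads) lies 19 mm behind it; z points along the fingers, y is the line along which they close (so a half turn about z gives the same grasp; the last joint's range is limited). The gripper opens to 85 mm and grips with 20 to 120 N. Pads are 22 mm wide; open, the fingers measure 114 mm over their backs; the gripper's body (76 mm by 85 mm) begins 54 mm behind the grasp point. The pads swing forward as they close: fully open they stand 13 mm farther back than shut.
Start: joints at [-1.288, 0.053, 1.613, -0, 1.476, -0.119], TCP at [0.244, -0.575, 0.195] pointing down, gripper open.
Joint ranges: [-3.01, 3.01], [-1.01, 2.22], [0.06, 2.58], [-1.02, 4.17], [0.09, 2.62], [-3.14, 3.14]. Speed limits (rad/s): [2.57, 2.57, 3.14, 3.14, 3.14, 3.14].

### API

Orientations are given as a rotation vector (axis times angle).
In Python, from station import get_obs, optics, ctrl gives the robot as it stands.
- The arm moves only by the shell command python3 -m pendant 'ROWS' [FORCE]. ROWS is JSON, a list of rows, each a list of 3 entries, a list of its own where there are three numbers: the shift along the tool's x, y, z in mm, then the turn, a rotation vector about the tool's x, y, z in rad, then the opening, from 0 (shut) to 1 (fully open). A call has 1 to 12 rows; each row shifts and turns the commanded pose from where the row before left it, along the tool's axes as they then stand; what a row does not reach is not made up. A row lasts 1/12 s, in which the tool goes at most 41.7 mm and 7.16 degrees, less where a joint would pass 70% of its speed; a pose out of reach is approached as far as the arm can. A call is refused whole if a number of a shift passes 41.7 or a number of a turn 0.125, either way. A call with a gripper value outside its range is refused whole. The fingers move at their own pace and stop on an object; FORCE is the grip in N (left out, the last holds). Time passes only in rows, so rows that do not move let the fingers close. It gives the time, the measured TCP pose, the force, the opening and the grip force at its end, in the units of the state.
- get_obs(): the state, without advancing time (a new reading comes with each control period).
- optics.get_image(name): name is "scene" or "top" or "wrist"; returns the picture (420x560x3 uint8, red, green, blue); there is no depth.
- optics.camera_model(name): a dict with "fx", "fy", "cx", "cy" (pixels), "cam_to_world" (4x4, takes a point from camera to world coordinates). Camera axes: x right, y up, looking along -z (the intrinsics and any distortion apply to the point x, -y, -z); pixel columns grow to the right and rows downward; lengths in m; the calibration is good to about 2 mm. A picture is of the moment at which its call begins: read the wrist's pose just before it. camera_model takes no time and is no camera call; for the wrist camera it gives the pose at the moment of the call.
- ctrl.finish_job(): hands the job in; it is judged then, once.
The state is a dict: "t": time; "q": joint angles; "dq": joint speeds; "effort": joint torques, N m; "tool_pos": TCP position; "tool_rot": TCP orientation; "contact_force": force on the tool from outside, world axes, zero at the start; "wrist_torque": the same for the moment, N m; "opening": finger opening in m; "grip_force": force on a finger pad.
Only numpy, scipy, OpenCV 4.12 (cv2) and the standard library are available. Lean on these libraries where they do the work, as an engineer would, in place of code of your own. Each camera call takes 0.05 s, during which the arm holds its last target. There are 200 camera calls.

### The job

Pick up the side-pouring scoop by its wooden handle and, holding it in under the low plywood shelf without knocking the shelf, tip all three dowels over its lip into the larger compartment of the galvanised tray that stands under it. Then bring the empty scoop out and set it down upright on the bench in front of the shelf, clear of it. Leave the tray, the tin, the tape roll and the two loose offcuts where they are.

Things in the scene. Friction and masses are not known exactly. Their poses are not given: they have to be found in the camera images.
- scoop: aluminium scoop, 0.16 kg, with a straight wooden handle. Origin: centre of the underside of its bucket (on the bench when it stands), z up. Bucket 78 mm (x) by 90 mm (y): left (+y) wall 52 mm high, front and back walls 50 mm, right (-y) side an open pouring lip. Handle 18 mm wide, z from 32 to 52 mm, from the back wall towards -x to x = -172 mm. Centre of mass near the bucket's back wall.
- scoop_grip (a point): where to grip the handle: on its centre line at scoop x = -150, y = 0, z = 42 mm; squeeze across scoop y (18 mm). Axes as the scoop's.
- scoop_lip (a point): middle of the pouring lip, at scoop x 0, y -44, z 30.5 mm. The bucket's floor slopes 18 degrees, from 4 mm high at the left wall up to 31 mm at the lip: dowels stay in while the scoop is level, and roll out over the lip when it is rolled about its x axis, right side down, well past 18 degrees (about 40 empties it).
- dowel_1_center (a point): centre of a wooden dowel, 26 mm diameter, 65 mm long (its own x along it), 30 g; starts in the scoop, lying along the scoop's x against the left wall
- dowel_2_center (a point): centre of the second dowel, same size, starts in the middle of the row
- dowel_3_center (a point): centre of the third dowel, same size, starts nearest the lip
- riser: fixed low shelf: plywood board 140 mm deep (x), 360 mm wide (y), 18 mm thick, on two 18 mm end panels. Origin on the bench under its middle; open front to -x. Clear height 185 mm, top at 203 mm; a stretcher 30 mm high hangs under the rear edge. (High over the bench front a loft beam crosses, its underside 0.70 m up, 0.2 to 0.3 m ahead of the robot: keep elbow and forearm clear of it.)
- shelf_edge (a point): middle of the front lower edge of the shelf board, 70 mm towards -x from the riser's origin and 185 mm up. Axes as the riser's.
- tray: galvanised tray on the bench under the shelf, loose, 0.42 kg. Origin: centre of its underside. 114 mm (x) by 200 mm (y), walls 60 mm high, 2 mm thick, floor 2 mm. A divider at y = -30 mm, 41 mm high, parts the smaller compartment (y -98 to -31 mm) from the larger (y -29 to 98 mm). Its +y points to the riser's -y: the larger compartment is at the robot's right.
- tray_bay (a point): centre of the floor of the tray's larger compartment, at tray y = +34.5 mm, z = 2 mm; axes as the tray's
- short_tin: small closed paint tin, 78 mm in diameter and height, standing on top of the shelf, loose; origin at its underside
- tape_roll: grey roll of tape, 107 mm across, 48 mm high, lying on top of the shelf, loose; origin at its underside
- thin_offcut: wooden offcut 40 x 121 x 38 mm (x, y, z), its length pointing away from the robot, on the bench to the right of the shelf, loose; origin at its underside
- thick_offcut: wooden offcut 45 x 92 x 45 mm (x, y, z) on the bench in front, to the right of the scoop, loose; origin at its underside

How it is judged:
By the outcome, as a careful person would: the job done as asked, in the order asked, and still so for the second after the job is handed in, with the robot touching nothing.
It also fails if it takes over 51 s, if anything falls off the work surface, if the arm or the gripper's body presses on something with over 40 N, if the wrist force passes 120 N, or if a joint passes its speed limit or range.

## Working session

There is one attempt and no reset: what is moved stays moved. The work goes in short steps, Python scripts to look and compute and a shell command to move; the robot and the scene stay as the last step left them, time stands still between calls to the robot, and variables do not carry over. Pictures are saved under pics/ and viewed, at most 10 in all, crops included, and the job is handed in when it is done.

```bash
mkdir -p pics; ls; python3 - <<'E'
from station import get_obs, optics
import cv2,numpy as np
o=get_obs();print(o['t'],o['tool_pos'],o['tool_rot'],o['opening'])
for n in['scene','top']:
    im=optics.get_image(n);cv2.imwrite(f'pics/{n}0.png',im[:,:,::-1])
    m=optics.camera_model(n);print(n,{k:(np.round(v,4).tolist()) for k,v in m.items()})
E
```

```text
pics
0.0 [ 0.24423469 -0.57454793  0.19325155] [-3.07639726e+00 -6.26497928e-01  2.13267588e-04] 0.08522568082345477
scene {'fx': 545.6733, 'fy': 545.6733, 'cx': 289.364, 'cy': 210.8498, 'cam_to_world': [[-0.5032, 0.4812, -0.7178, -0.3787], [-0.8641, -0.2681, 0.426, 0.2613], [0.0125, 0.8346, 0.5507, 0.8148], [0.0, 0.0, 0.0, 1.0]]}
top {'fx': 524.5664, 'fy': 524.5664, 'cx': 274.4501, 'cy': 200.1755, 'cam_to_world': [[0.1112, 0.788, -0.6056, -0.3363], [-0.9938, 0.0915, -0.0633, -0.3692], [0.0055, 0.6088, 0.7933, 1.219], [0.0, 0.0, 0.0, 1.0]]}
```

View pics/scene0.png

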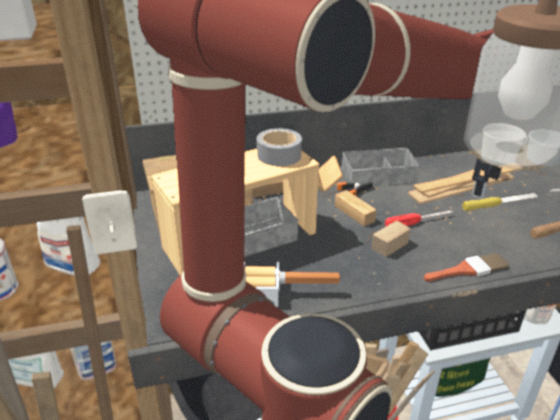

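View pics/top0.png

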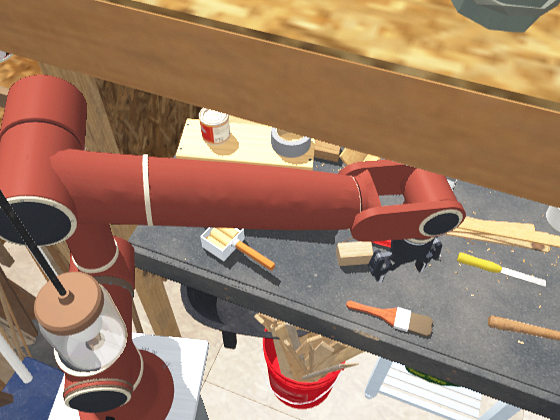

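```bash
python3 - <<'E'
import cv2,numpy as np
a=cv2.imread('pics/top0.png')[215:280,190:290];b=cv2.imread('pics/scene0.png')[120:310,140:350]
c=cv2.imread('pics/top0.png')[100:170,170:380]
A=cv2.resize(a,None,fx=4,fy=4,interpolation=2);B=cv2.resize(b,None,fx=2.0,fy=2.0,interpolation=2);C=cv2.resize(c,None,fx=2,fy=2,interpolation=2)
cv=np.zeros((540,800,3),np.uint8);cv[:260,:400]=A;cv[:380,400:800]=B[:,:400];cv[390:530,:420]=C
cv2.imwrite('pics/z1.png',cv)
E
```

```text
(no output)
```

View pics/z1.png

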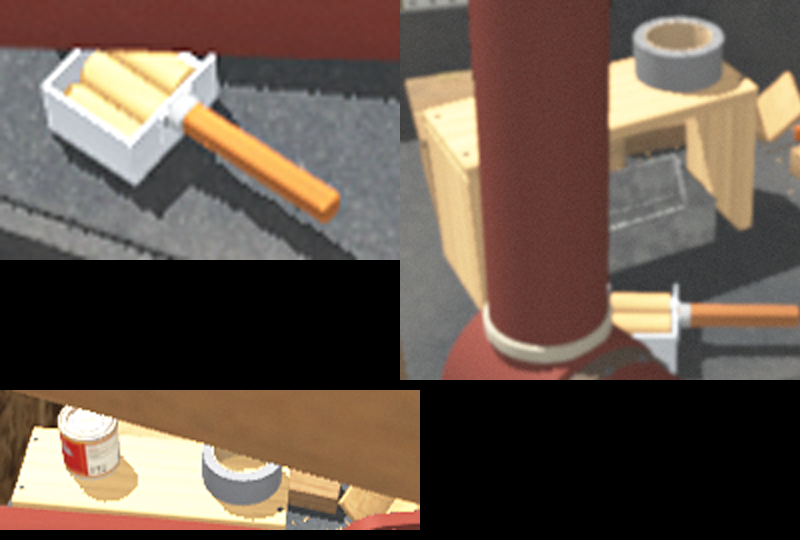

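```bash
cat > h.py <<'E'
import numpy as np
from station import get_obs, optics
from scipy.spatial.transform import Rotation as R
def ray(n,u,v,z,m=None):
    m=m or optics.camera_model(n);T=np.array(m['cam_to_world'])
    d=T[:3,:3]@[(u-m['cx'])/m['fx'],-(v-m['cy'])/m['fy'],-1];p=T[:3,3]
    return (p+d*(z-p[2])/d[2]).round(4)
E
python3 - <<'E'
from h import *
for l,u,v,z in [('hend',272.2,264.8,.052),('hstart',238,242,.052),('bLB',223.7,252.5,.051),('bLF',201.2,237.7,.051),('bRB',243.7,230.5,.05),('shFR',312.5,167.5,.203),('shFL',176,157.5,.203),('shRL',186,119,.203)]: print(l,ray('top',u,v,z))
for l,u,v,z in [('hend_r',338.5,277.5,.042),('hst',283,277,.042),('shFR',317.5,165,.203),('shFRbottomPanel',315,235,0),('shFL',171,200,.203),('shbottomFL panel',187,265,0),
 ('tray front bottom right',297.5,240,0),('tray front rim right?',297.5,217,.06),('tray rear rim right',281.5,199,.06)]: print(l,ray('scene',u,v,z))
E
```

```text
hend [ 0.3465 -0.2935  0.052 ]
hstart [ 0.405  -0.1958  0.052 ]
bLB [ 0.3693 -0.1637  0.051 ]
bLF [ 0.4079 -0.0965  0.051 ]
bRB [ 0.4444 -0.2051  0.05  ]
shFR [ 0.5555 -0.3733  0.203 ]
shFL [ 0.5488 -0.0182  0.203 ]
shRL [ 0.6924 -0.0135  0.203 ]
hend_r [ 0.3493 -0.2974  0.042 ]
hst [ 0.4099 -0.1931  0.042 ]
shFR [ 0.5548 -0.3672  0.203 ]
shFRbottomPanel [ 0.5552 -0.3698  0.    ]
shFL [ 0.5746 -0.0166  0.203 ]
shbottomFL panel [ 0.6009 -0.0427  0.    ]
tray front bottom right [ 0.5586 -0.3199  0.    ]
tray front rim right? [ 0.5715 -0.3262  0.06  ]
tray rear rim right [ 0.6634 -0.3328  0.06  ]
```

```bash
cat >> h.py <<'E'
from scipy.linalg import logm, expm
def rot(yaw,roll=0,pitch=0):
    # scoop attitude (deg): yaw, pitch, then roll about its own x; tool = scoop * Rx(180)
    return (R.from_euler('ZYX',[yaw,pitch,roll],degrees=True)*R.from_euler('x',180,degrees=True)).as_matrix()
def T(p,M):
    t=np.eye(4);t[:3,:3]=M;t[:3,3]=p;return t
def cur():
    o=get_obs();return T(o['tool_pos'],R.from_rotvec(o['tool_rot']).as_matrix())
def step(A,B,n):
    L=logm(np.linalg.inv(A)@B).real/n; E=expm(L)
    print(n,'x',(E[:3,3]*1000).round(1).tolist(),R.from_matrix(E[:3,:3]).as_rotvec().round(4).tolist())
    return B
def tcp(grip,M): return T(np.array(grip)+.019*M[:,2],M)   # TCP pose for grasp-point position
E
python3 - <<'E'
from h import *
print('thick',ray('scene',391,245,.02))
print('tape',ray('scene',279,155,.203))
a=cur();M=rot(59.7)
g=np.array([.4348,-.147,0])+R.from_euler('z',59.7,degrees=True).apply([-.147,0,.042])
print(g)
b=step(a,tcp(g+[0,0,.10],M),11)
step(b,tcp(g,M),4)
E
```

```text
thick [ 0.4073 -0.4932  0.02  ]
tape [ 0.6419 -0.313   0.203 ]
[ 0.36063444 -0.27391915  0.042     ]
11 x [26.0, -14.5, 6.4] [-0.0002, -0.0001, -0.0582]
4 x [-0.0, 0.0, 25.0] [0.0, -0.0, -0.0]
```

```bash
python3 -m pendant '[[[26,-14.5,6.4],[0,0,-0.0582],1],[[26,-14.5,6.4],[0,0,-0.0582],1],[[26,-14.5,6.4],[0,0,-0.0582],1],[[26,-14.5,6.4],[0,0,-0.0582],1],[[26,-14.5,6.4],[0,0,-0.0582],1],[[26,-14.5,6.4],[0,0,-0.0582],1],[[26,-14.5,6.4],[0,0,-0.0582],1],[[26,-14.5,6.4],[0,0,-0.0582],1],[[26,-14.5,6.4],[0,0,-0.0582],1],[[26,-14.5,6.4],[0,0,-0.0582],1],[[26,-14.5,6.4],[0,0,-0.0582],1],[[0,0,0],[0,0,0],1]]' 100
python3 -m pendant '[[[0,0,0],[0,0,0],1],[[0,0,0],[0,0,0],1],[[0,0,0],[0,0,0],1]]'
python3 - <<'E'
from h import *
import cv2
print(cur().round(4).tolist(),get_obs()['q'])
m=optics.camera_model('wrist')
w=optics.get_image('wrist');s=optics.get_image('scene')
import pickle;pickle.dump(m,open('m1.pkl','wb'))
cv2.imwrite('pics/w1.png',w[:,:,::-1])
E
```

```text
t: 1.1
tool_pos: [0.3597, -0.2699, 0.1214]
tool_rot: [-2.716, -1.568, -0.0]
contact_force: [-0.9, -0.4, -1.1]
opening: 0.0854
grip_force: 0.0
t: 1.35
tool_pos: [0.3608, -0.2761, 0.1246]
tool_rot: [2.725, 1.561, -0.0]
contact_force: [-0.2, -0.3, -0.4]
opening: 0.085
grip_force: 0.0
[[0.5056, 0.8627, 0.0005, 0.3608], [0.8627, -0.5056, -0.0009, -0.2761], [-0.0005, 0.0009, -1.0, 0.1246], [0.0, 0.0, 0.0, 1.0]] [-8.17089597e-01 -3.23999526e-01  2.07125777e+00 -2.80814847e-04
  1.39336185e+00 -2.86921241e-01]
```

View pics/w1.png

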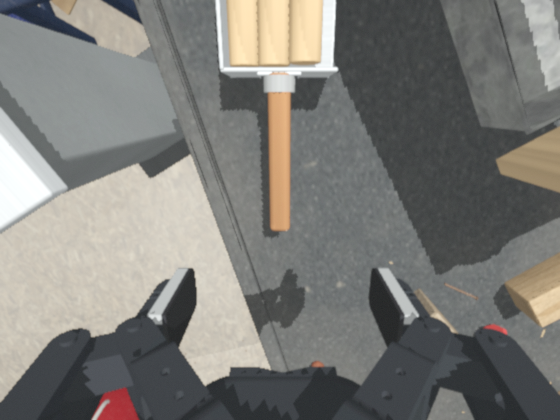

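```bash
python3 - <<'E'
from h import *
import pickle
m=pickle.load(open('m1.pkl','rb'))
for l,u,v,z in[('hend',280,224,.052),('hmid',280,150,.052),('hst',279.5,92,.052),('bBL',219,74,.052),('bBR',336,70,.05),('trayFRbot',484,124,0),('trayrimFR',555,120,.06),('trayrim',499,0,.06),('panel',498,163,0)]: print(l,ray('wrist',u,v,z,m))
a=cur();p=ray('wrist',280,224,.052,m)
M=rot(59.7);g=p+M[:,0]*.025;g[2]=.042;print(g)
step(a,tcp(g,M),5)
E
```

```text
hend [ 0.3505 -0.2896  0.052 ]
hmid [ 0.3837 -0.2332  0.052 ]
hst [ 0.406  -0.1946  0.052 ]
bBL [ 0.3727 -0.1604  0.052 ]
bBR [ 0.4513 -0.2028  0.05  ]
trayFRbot [ 0.5625 -0.3175  0.    ]
trayrimFR [ 0.5794 -0.3198  0.06  ]
trayrim [ 0.5663 -0.2202  0.06  ]
panel [ 0.5626 -0.3614  0.    ]
[ 0.36311319 -0.26801511  0.042     ]
5 x [1.6, -0.4, 20.3] [0.0001, 0.0001, -0.0003]
```

```bash
python3 -m pendant '[[[1.6,-0.4,25.3],[0,0,0],1],[[1.6,-0.4,25.3],[0,0,0],1],[[1.6,-0.4,25.3],[0,0,0],1],[[1.6,-0.4,25.3],[0,0,0],1],[[1.6,0,0],[0,0,0],1],[[0,0,0],[0,0,0],1],[[0,0,0],[0,0,0],0],[[0,0,0],[0,0,0],0],[[0,0,0],[0,0,0],0],[[0,0,0],[0,0,0],0],[[0,0,0],[0,0,0],0],[[0,0,0],[0,0,0],0]]' 110
python3 -m pendant '[[[0,0,0],[0,0,0],0],[[0,0,0],[0,0,0],0],[[0,0,0],[0,0,0],0]]'
```

```text
t: 2.45
tool_pos: [0.3635, -0.2675, 0.0235]
tool_rot: [2.724, 1.563, 0.0]
contact_force: [0.6, 0.6, -0.1]
opening: 0.0124
grip_force: 0.0
t: 2.7
tool_pos: [0.3632, -0.2672, 0.0229]
tool_rot: [-2.725, -1.564, 0.0]
contact_force: [-0.4, -0.1, 0.4]
opening: -0.0001
grip_force: 0.0
```

```bash
python3 - <<'E'
from h import *
import cv2
print(cur().round(4).tolist())
cv2.imwrite('pics/w2.png',optics.get_image('wrist')[:,:,::-1])
E
```

```text
[[0.5045, 0.8634, -0.0001, 0.3632], [0.8634, -0.5045, 0.0, -0.2672], [0.0, -0.0001, -1.0, 0.0229], [0.0, 0.0, 0.0, 1.0]]
```

View pics/w2.png

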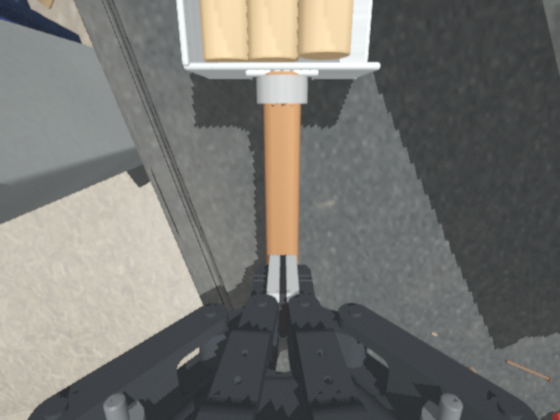

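```bash
python3 - <<'E'
from h import *
a=cur()
for l,u,v,z in[('hend',282,255,.052),('hst',282,104,.052),('bBL',187,67,.052),('bBR',375,67,.05)]:
  p=ray('wrist',u,v,z); print(l,p,(np.linalg.inv(a)@[*p,1]).round(4)[:3])
for l,u,v,z in[('TCP',0,0,0)]:
  m=optics.camera_model('wrist');Ti=np.linalg.inv(m['cam_to_world'])
  for s in(0,-.011,.011):
    for zz in (0,-.019):
      q=Ti@a@[s,0,zz,1];print(s,zz,m['cx']+m['fx']*q[0]/-q[2],m['cy']-m['fy']*q[1]/-q[2])
E
```

```text
hend [ 0.3658 -0.2624  0.052 ] [ 0.0054 -0.0002 -0.0291]
hst [ 0.4055 -0.1945  0.052 ] [ 0.0841 -0.0002 -0.0291]
bBL [ 0.3765 -0.1593  0.052 ] [ 0.0998 -0.043  -0.0291]
bBR [ 0.4503 -0.2021  0.05  ] [ 0.1001  0.0423 -0.0271]
0 0 282.30126901179085 241.46654359603457
0 -0.019 282.3003325852967 255.2156442719841
-0.011 0 282.29112505881886 256.67813322036716
-0.011 -0.019 282.2892053739019 271.66154273517753
0.011 0 282.31178537098634 225.696503960966
0.011 -0.019 282.3119102632284 238.10396112432863
```

```bash
python3 - <<'E'
from h import *
import cv2
a=cur()
m=optics.camera_model('wrist');Ti=np.linalg.inv(m['cam_to_world']);print((np.linalg.inv(a)@m['cam_to_world']).round(3).tolist(),m['fx'],m['cx'],m['cy'])
for P in([.011,.0425,-.013],[.011,.0425,-.035],[-.011,.0425,-.013],[-.033,0,-.029],[-.033,0,-.009],[.011,0,-.04],[.011,0,-.06]):
  q=Ti@a@[*P,1];print(P,(m['cx']+m['fx']*q[0]/-q[2]).round(),(m['cy']-m['fy']*q[1]/-q[2]).round())
s=optics.get_image('scene')[:,:,::-1];t=optics.get_image('top')[:,:,::-1]
def px(n,P):
  m=optics.camera_model(n);q=np.linalg.inv(m['cam_to_world'])@[*P,1];return m['cx']+m['fx']*q[0]/-q[2],m['cy']-m['fy']*q[1]/-q[2]
out=[]
for n,i in(('scene',s),('top',t)):
  u,v=map(int,px(n,a[:3,3]));print(n,u,v)
  u=min(max(u,65),495);v=min(max(v,75),345)
  out.append(cv2.resize(i[v-75:v+75,u-65:u+65],(520,600),interpolation=2))
cv2.imwrite('pics/z2.png',cv2.resize(np.hstack(out),(800,462)))
E
```

```text
[[0.001, 0.947, 0.322, 0.084], [1.0, -0.001, -0.001, -0.0], [-0.001, 0.322, -0.947, -0.179], [0.0, 0.0, 0.0, 1.0]] 303.704988314313 282.52244401089274 208.28037823358287
[0.011, 0.0425, -0.013] 354.0 234.0
[0.011, 0.0425, -0.035] 363.0 251.0
[-0.011, 0.0425, -0.013] 351.0 267.0
[-0.033, 0, -0.029] 282.0 313.0
[-0.033, 0, -0.009] 282.0 293.0
[0.011, 0, -0.04] 282.0 255.0
[0.011, 0, -0.06] 282.0 276.0
scene 322 284
top 262 263
```

View pics/z2.png

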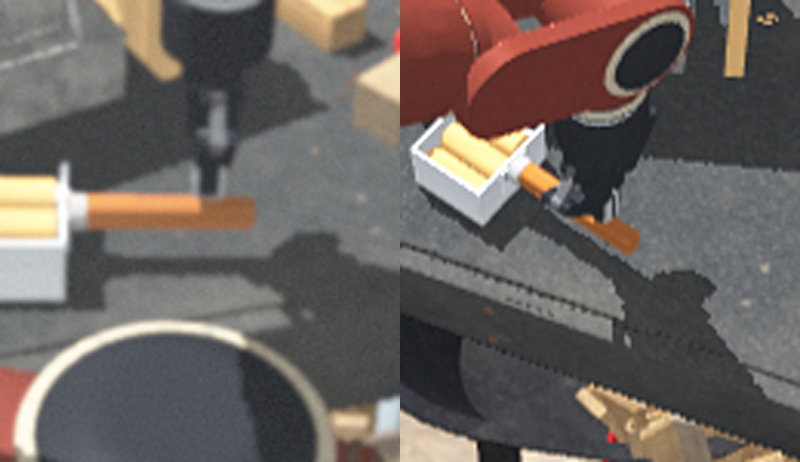

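```bash
python3 - <<'E'
from h import *
a=cur()
def px(n,P):
  m=optics.camera_model(n);q=np.linalg.inv(m['cam_to_world'])@[*P,1];return [round(float(x),1) for x in (m['cx']+m['fx']*q[0]/-q[2],m['cy']-m['fy']*q[1]/-q[2])]
for z in(0,-.02,-.03,-.04,-.05):
  for x in(-.011,.011):
    P=(a@[x,0,z,1])[:3];u,v=px('scene',P);U,V=px('top',P);print(z,x,'scenecrop',(u-257)*3.077,(v-209)*3.077,'top',400+(U-197)*3.077,(V-188)*3.077)
E
```

```text
0 -0.011 scenecrop 218.46699999999998 234.15970000000007 top 613.2361000000001 240.31370000000007
0 0.011 scenecrop 187.38929999999993 233.54429999999994 top 592.9278999999999 227.08260000000004
-0.02 -0.011 scenecrop 219.69779999999992 212.313 top 613.2361000000001 228.31339999999997
-0.02 0.011 scenecrop 188.62010000000004 212.00529999999992 top 592.3125 214.77460000000002
-0.03 -0.011 scenecrop 220.62089999999995 201.5435 top 612.9284 222.15939999999995
-0.03 0.011 scenecrop 189.2355 201.23579999999993 top 592.3125 208.62060000000002
-0.04 -0.011 scenecrop 221.23629999999991 190.46629999999993 top 612.9284 216.00539999999995
-0.04 0.011 scenecrop 189.85089999999997 190.15860000000004 top 592.0047999999999 202.46660000000003
-0.05 -0.011 scenecrop 222.15939999999995 179.38910000000004 top 612.9284 209.54370000000006
-0.05 0.011 scenecrop 190.46629999999993 179.08139999999997 top 591.6971000000001 196.00489999999996
```

```bash
python3 -m pendant '[[[0,0,0],[0,0,0],1],[[0,0,0],[0,0,0],1],[[0,0,0],[0,0,0],1],[[0,0,0],[0,0,0],1],[[0,0,0],[0,0,0],1],[[0,0,0],[0,0,0],1],[[0,0,0],[0,0,0],1],[[0,0,10],[0,0,0],1],[[0,0,10],[0,0,0],1],[[0,0,0],[0,0,0],1]]' 110
python3 -m pendant '[[[0,0,4],[0,0,0],1],[[0,0,4],[0,0,0],1],[[0,0,4],[0,0,0],1],[[0,0,0],[0,0,0],1]]'
```

```text
t: 3.68
tool_pos: [0.3616, -0.2656, 0.0]
tool_rot: [-2.721, -1.561, 0.002]
contact_force: [0.4, 0.5, -1.1]
opening: 0.0855
grip_force: 0.0
t: 4.02
tool_pos: [0.3627, -0.2667, -0.0101]
tool_rot: [-2.723, -1.563, 0.001]
contact_force: [-0.3, 0.6, -0.1]
opening: 0.0853
grip_force: 0.0
```

```bash
python3 -m pendant '[[[0,0,0],[0,0,0],0],[[0,0,0],[0,0,0],0],[[0,0,0],[0,0,0],0],[[0,0,0],[0,0,0],0],[[0,0,0],[0,0,0],0],[[0,0,0],[0,0,0],0],[[0,0,0],[0,0,0],0],[[0,0,0],[0,0,0],0]]' 110
python3 - <<'E'
from h import *
import cv2
print(cur().round(4).tolist())
w=optics.get_image('wrist')[:,:,::-1];s=optics.get_image('scene')[209:359,257:387,::-1]
cv2.imwrite('pics/z3.png',np.hstack([w,cv2.resize(s,(240,277),interpolation=2)[:420] if 0 else cv2.copyMakeBorder(cv2.resize(s,(240,277),interpolation=2),0,143,0,0,0)]))
E
```

```text
t: 4.68
tool_pos: [0.3633, -0.2674, -0.0088]
tool_rot: [2.724, 1.564, -0.0]
contact_force: [-2.2, 0.5, 2.5]
opening: 0.0161
grip_force: 107.4
[[0.5042, 0.8636, -0.0001, 0.3633], [0.8636, -0.5042, -0.0002, -0.2674], [-0.0002, 0.0001, -1.0, -0.0088], [0.0, 0.0, 0.0, 1.0]]
```

View pics/z3.png

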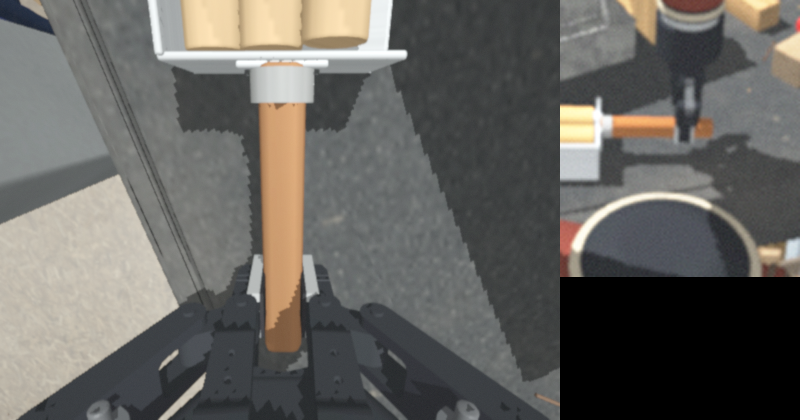

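```bash
cat >> h.py <<'E'
O=T([.139,0,-.0088],R.from_euler('x',180,degrees=True).as_matrix())  # scoop in tool frame
def tool(p,yaw,roll=0,pitch=0):
    return T(p,R.from_euler('ZYX',[yaw,pitch,roll],degrees=True).as_matrix())@np.linalg.inv(O)
E
python3 - <<'E'
from h import *
a=cur();s=a@O;print(s.round(4))
up=s.copy();up[2,3]=.103
b=step(a,up@np.linalg.inv(O),8)
c=step(b,tool([.50,-.170,.103],0.5),20)
E
```

```text
[[ 5.043e-01 -8.636e-01  1.000e-04  4.334e-01]
 [ 8.636e-01  5.043e-01  3.000e-04 -1.474e-01]
 [-3.000e-04 -0.000e+00  1.000e+00 -1.000e-04]
 [ 0.000e+00  0.000e+00  0.000e+00  1.000e+00]]
8 x [-0.0, 0.0, -12.9] [0.0, -0.0, -0.0]
20 x [2.5, -4.3, 0.0] [0.0, 0.0, 0.0517]
```

```bash
python3 -m pendant '[[[0,0,-5],[0,0,0],0],[[0,0,-12],[0,0,0],0],[[0,0,-15],[0,0,0],0],[[0,0,-16],[0,0,0],0],[[0,0,-16],[0,0,0],0],[[0,0,-16],[0,0,0],0],[[0,0,-13],[0,0,0],0],[[0,0,-8],[0,0,0],0],[[0,0,-2],[0,0,0],0],[[0,0,0],[0,0,0],0],[[0,0,0],[0,0,0],0],[[0,0,0],[0,0,0],0]]' 120
python3 - <<'E'
from h import *
import cv2
a=cur();print(get_obs()['q'].round(3))
w=optics.get_image('wrist')[:,:,::-1];cv2.imwrite('pics/w4.png',w)
old=cv2.imread('pics/z3.png')[:,:560]
g=lambda i:cv2.cvtColor(i,7)[0:110,140:420]
r=cv2.matchTemplate(g(w),g(old)[20:100,30:250],5);print(cv2.minMaxLoc(r))
up=tool([.435,-.147,.1],60)
c=step(a,tool([.50,-.170,.103],0.5),22)
E
```

```text
t: 5.78
tool_pos: [0.3626, -0.2666, 0.0925]
tool_rot: [-2.723, -1.563, 0.001]
contact_force: [0.9, 0.6, -3.2]
opening: 0.0157
grip_force: 117.4
[-0.8   -0.299  2.107 -0.     1.335 -0.271]
(0.07643226534128189, 0.958454430103302, (60, 0), (30, 20))
22 x [2.3, -3.9, -0.1] [-0.0001, 0.0, 0.047]
```

```bash
python3 -m pendant '[[[1.2,-2,0],[0,0,0.024],0],[[2.3,-3.9,0],[0,0,0.047],0],[[2.3,-3.9,0],[0,0,0.047],0],[[2.3,-3.9,0],[0,0,0.047],0],[[2.3,-3.9,0],[0,0,0.047],0],[[2.3,-3.9,0],[0,0,0.047],0],[[2.3,-3.9,0],[0,0,0.047],0],[[2.3,-3.9,0],[0,0,0.047],0],[[2.3,-3.9,0],[0,0,0.047],0],[[2.3,-3.9,0],[0,0,0.047],0],[[2.3,-3.9,0],[0,0,0.047],0],[[2.3,-3.9,0],[0,0,0.047],0]]'
python3 -m pendant '[[[2.3,-3.9,0],[0,0,0.047],0],[[2.3,-3.9,0],[0,0,0.047],0],[[2.3,-3.9,0],[0,0,0.047],0],[[2.3,-3.9,0],[0,0,0.047],0],[[2.3,-3.9,0],[0,0,0.047],0],[[2.3,-3.9,0],[0,0,0.047],0],[[2.3,-3.9,0],[0,0,0.047],0],[[2.3,-3.9,0],[0,0,0.047],0],[[2.3,-3.9,0],[0,0,0.047],0],[[2.3,-3.9,0],[0,0,0.047],0],[[1.2,-2,0],[0,0,0.024],0],[[0,0,0],[0,0,0],0]]'
python3 - <<'E'
from h import *
import cv2,pickle
cv2.imwrite('pics/w5.png',optics.get_image('wrist')[:,:,::-1]);pickle.dump(optics.camera_model('wrist'),open('m5.pkl','wb'))
a=cur();print((a@O).round(3).tolist(),get_obs()['q'].round(3))
b=step(a,tool([.605,-.170,.103],0.5),6)
c=step(b,tool([.605,-.170,.103],0.5,20),5)
c=step(c,tool([.605,-.170,.103],0.5,45),12)
E
```

```text
t: 6.83
tool_pos: [0.3493, -0.2167, 0.0929]
tool_rot: [-3.043, -0.775, 0.002]
contact_force: [0.7, -0.6, -3.7]
opening: 0.0161
grip_force: 117.4
t: 7.83
tool_pos: [0.3613, -0.1709, 0.0929]
tool_rot: [-3.14, -0.011, 0.003]
contact_force: [-0.0, -0.1, -2.8]
opening: 0.0155
grip_force: 117.4
[[1.0, -0.008, 0.002, 0.5], [0.008, 1.0, -0.002, -0.17], [-0.002, 0.002, 1.0, 0.102], [0.0, 0.0, 0.0, 1.0]] [-0.629 -0.452  2.218  0.     1.378  0.933]
6 x [17.5, 0.1, -0.2] [-0.0003, 0.0003, -0.0001]
5 x [-0.0, -0.6, -0.0] [0.0698, 0.0, 0.0]
12 x [-0.0, -0.3, -0.0] [0.0364, -0.0, -0.0]
```

View pics/w5.png

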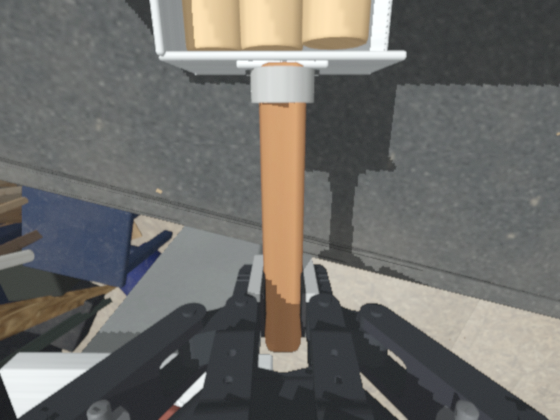

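```bash
python3 -m pendant '[[[8,0,0],[0,0,0],0],[[16,0,0],[0,0,0],0],[[18,0,0],[0,0,0],0],[[18,0,0],[0,0,0],0],[[18,0,0],[0,0,0],0],[[16,0,0],[0,0,0],0],[[11,0,0],[0,0,0],0],[[0,0,0],[0,0,0],0],[[0,0,0],[0,0,0],0],[[0,0,0],[0,0,0],0]]'
python3 - <<'E'
from h import *
import cv2
a=cur();print((a@O)[:3,3].round(4))
s=optics.get_image('scene')[:,:,::-1];t=optics.get_image('top')[:,:,::-1]
w=optics.get_image('wrist')[:,:,::-1]
A=cv2.resize(s[130:300,140:360],(440,340),interpolation=2);B=cv2.resize(w,(360,270));C=cv2.resize(t[100:240,150:330],(360,280))
c=np.zeros((560,800,3),np.uint8);c[:340,:440]=A;c[:270,440:]=B;c[275:555,440:]=C
cv2.imwrite('pics/z6.png',c)
E
```

```text
t: 8.72
tool_pos: [0.4663, -0.171, 0.0933]
tool_rot: [-3.141, -0.011, 0.002]
contact_force: [-0.8, 0.1, -3.3]
opening: 0.0158
grip_force: 117.4
[ 0.6054 -0.1701  0.102 ]
```

View pics/z6.png

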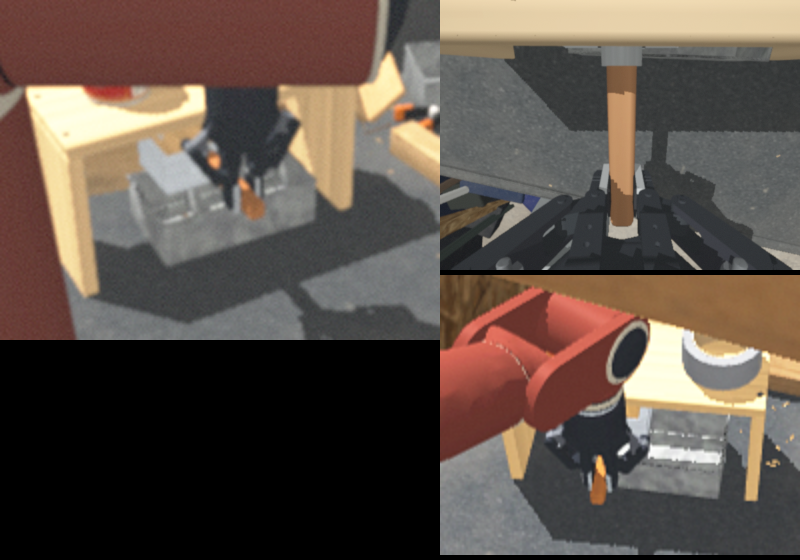

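```bash
python3 - <<'E'
from h import *
for n,u,v,z in[('scene',224,262.5,0),('scene',297.5,239,0),('scene',207.5,221,.06),('scene',296.5,220,.06),('top',289,211,0),('top',293.5,193.5,.06),('top',315,166.5,.203),('wrist',100,66,.185),('wrist',450,66,.185),('wrist',100,62,.203)]:print(n,u,v,z,ray(n,u,v,z))
E
```

```text
scene 224 262.5 0 [ 0.5669 -0.1222  0.    ]
scene 297.5 239 0 [ 0.5623 -0.3221  0.    ]
scene 207.5 221 0.06 [ 0.6634 -0.1258  0.06  ]
scene 296.5 220 0.06 [ 0.5614 -0.3173  0.06  ]
top 289 211 0 [ 0.56   -0.3179  0.    ]
top 293.5 193.5 0.06 [ 0.5781 -0.3272  0.06  ]
top 315 166.5 0.203 [ 0.5597 -0.3794  0.203 ]
wrist 100 66 0.185 [ 0.5591 -0.1219  0.185 ]
wrist 450 66 0.185 [ 0.5598 -0.2142  0.185 ]
wrist 100 62 0.203 [ 0.558  -0.1319  0.203 ]
```

```bash
python3 -m pendant '[[[3.5,-0.3,0],[0.035,0,0],0],[[3.5,-0.6,0],[0.07,0,0],0],[[0,-0.6,0],[0.07,0,0],0],[[0,-0.6,0],[0.07,0,0],0],[[0,-0.4,0],[0.05,0,0],0],[[0,-0.2,0],[0.03,0,0],0],[[0,-0.2,0],[0.03,0,0],0],[[0,0,0],[0,0,0],0]]'
python3 - <<'E'
from h import *
a=cur();s=a@O;print(s[:3,3].round(4),R.from_matrix(s[:3,:3]).as_euler('ZYX',degrees=True).round(1),get_obs()['q'].round(3))
step(a,tool([.612,-.170,.103],0.5,46),12)
E
```

```text
t: 9.53
tool_pos: [0.4735, -0.1689, 0.0939]
tool_rot: [-2.786, -0.008, 0.002]
contact_force: [-0.3, -0.2, -2.2]
opening: 0.0158
grip_force: 117.5
[ 0.6125 -0.1712  0.102 ] [ 0.3  0.  20.4] [-0.667 -0.019  1.894  0.276  1.497  0.846]
12 x [-0.0, -0.4, -0.0] [0.0373, -0.0001, -0.0003]
```

```bash
python3 -m pendant '[[[0,-0.4,0],[0.037,0,0],0],[[0,-0.4,0],[0.037,0,0],0],[[0,-0.4,0],[0.037,0,0],0],[[0,-0.4,0],[0.037,0,0],0],[[0,-0.4,0],[0.037,0,0],0],[[0,-0.4,0],[0.037,0,0],0]]'
python3 -m pendant '[[[0,-0.4,0],[0.037,0,0],0],[[0,-0.4,0],[0.037,0,0],0],[[0,-0.4,0],[0.037,0,0],0],[[0,-0.4,0],[0.037,0,0],0],[[0,-0.4,0],[0.037,0,0],0],[[0,-0.4,0],[0.037,0,0],0],[[0,0,0],[0,0,0],0],[[0,0,0],[0,0,0],0],[[0,0,0],[0,0,0],0],[[0,0,0],[0,0,0],0],[[0,0,0],[0,0,0],0],[[0,0,0],[0,0,0],0]]'
python3 - <<'E'
from h import *
import cv2
a=cur();s=a@O;print(s[:3,3].round(4),R.from_matrix(s[:3,:3]).as_euler('ZYX',degrees=True).round(1),get_obs()['q'].round(3))
s=optics.get_image('scene')[:,:,::-1];t=optics.get_image('top')[:,:,::-1]
w=optics.get_image('wrist')[:,:,::-1]
A=cv2.resize(s[130:300,140:360],(440,340),interpolation=2);B=cv2.resize(w,(360,270));C=cv2.resize(t[100:240,150:330],(360,280))
c=np.zeros((560,800,3),np.uint8);c[:340,:440]=A;c[:270,440:]=B;c[275:555,440:]=C
cv2.imwrite('pics/z7.png',c)
E
```

```text
t: 10.03
tool_pos: [0.474, -0.1663, 0.0954]
tool_rot: [-2.561, -0.009, 0.002]
contact_force: [0.3, -0.1, -2.6]
opening: 0.0156
grip_force: 117.7
t: 11.03
tool_pos: [0.474, -0.1641, 0.0972]
tool_rot: [-2.343, -0.009, 0.003]
contact_force: [0.5, -0.1, -2.6]
opening: 0.0159
grip_force: 117.7
[ 0.613  -0.1693  0.1034] [ 0.4 -0.  45.7] [-0.809  0.22   1.771  0.524  1.763  0.691]
```

View pics/z7.png

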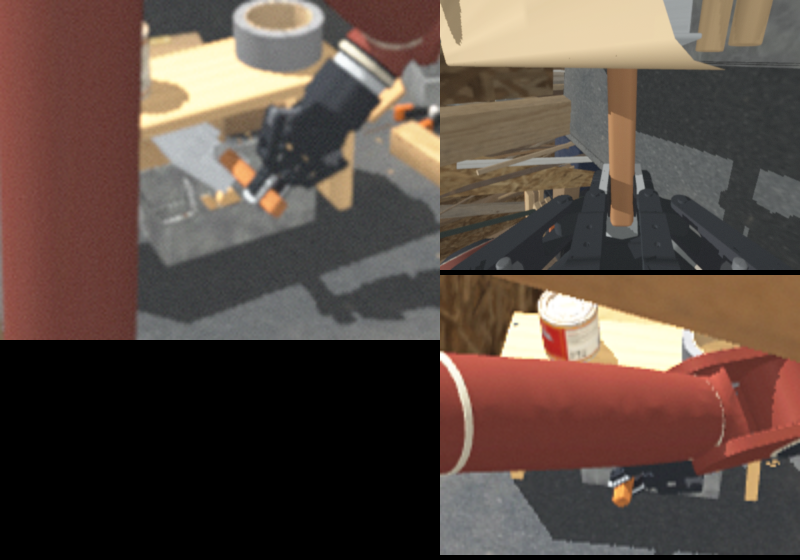

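```bash
python3 -m pendant '[[[0,0,0],[0.05,0,0],0],[[0,0,0],[0.05,0,0],0],[[0,0,0],[0,0,0],0],[[0,0,0],[0,0,0],0]]'
python3 - <<'E'
from h import *
import cv2
F=[]
for i in range(8):
    w=optics.get_image('wrist');F.append(get_obs()['contact_force'])
print(np.mean(F,0).round(2),np.std(F,0).round(2));s=cur()@O
print(s[:3,3].round(4),R.from_matrix(s[:3,:3]).as_euler('ZYX',degrees=True).round(1))
old=cv2.resize(cv2.imread('pics/z7.png')[:270,440:],(560,420))
d=cv2.absdiff(old,w[:,:,::-1].copy())[:105,320:].mean(2)
print('diff',d.mean())
for u,v in((428,39),(490,31)):
  for z in(.028,.1):
    p=ray('wrist',u,v,z);print(u,v,z,p,'scoop',(np.linalg.inv(s)@[*p,1])[:3].round(3))
cv2.imwrite('pics/w8.png',w[:,:,::-1])
# wood mask in region
h=cv2.cvtColor(w,cv2.COLOR_RGB2HSV)[:130,330:]
m=((h[...,0]>8)&(h[...,0]<25)&(h[...,1]>70)&(h[...,2]>90)).astype(np.uint8)
n,l,st,c=cv2.connectedComponentsWithStats(m)
for i in range(1,n):
  if st[i,4]>60: print(st[i]+[330,0,0,0,0],c[i]+[330,0])
E
```

```text
t: 11.52
tool_pos: [0.4736, -0.1643, 0.0963]
tool_rot: [-2.243, -0.007, 0.005]
contact_force: [-0.8, 0.5, -2.2]
opening: 0.0158
grip_force: 117.7
[ 0.1   0.15 -1.76] [0.43 0.37 0.54]
[ 0.613  -0.17    0.1027] [ 0.4 -0.  51.5]
diff 27.57677248677249
428 39 0.028 [ 0.5922 -0.2052  0.028 ] scoop [-0.021 -0.08  -0.019]
428 39 0.1 [ 0.5787 -0.2443  0.1   ] scoop [-0.035 -0.048  0.056]
490 31 0.028 [ 0.5915 -0.2358  0.028 ] scoop [-0.022 -0.099  0.005]
490 31 0.1 [ 0.5783 -0.2627  0.1   ] scoop [-0.035 -0.06   0.071]
[ 407    0   61   80 3743] [436.05076142  38.49826343]
[ 459    0   73   70 3982] [494.16599699  33.67152185]
```

```bash
python3 -m pendant '[[[0,0,0],[-0.05,0,0],0],[[0,0.5,0],[-0.09,0,0],0],[[0,0.8,0],[-0.09,0,0],0],[[0,0.8,0],[-0.09,0,0],0],[[0,0.8,0],[-0.09,0,0],0],[[0,0.8,0],[-0.09,0,0],0],[[0,0.8,0],[-0.09,0,0],0],[[0,0.8,0],[-0.09,0,0],0],[[0,0.8,0],[-0.09,0,0],0],[[0,0.8,0],[-0.09,0,0],0],[[0,0.5,0],[-0.04,0,0],0],[[0,0,0],[0,0,0],0]]'
python3 - <<'E'
from h import *
s=cur()@O
print(s[:3,3].round(4),R.from_matrix(s[:3,:3]).as_euler('ZYX',degrees=True).round(1))
step(cur(),tool([.44,-.170,.103],0.5),8)
E
```

```text
t: 12.92
tool_pos: [0.4735, -0.1684, 0.0939]
tool_rot: [3.141, 0.016, -0.0]
contact_force: [0.4, 0.9, -2.9]
opening: 0.0157
grip_force: 117.7
[ 0.6125 -0.167   0.1027] [ 0.6  0.  -0. ]
8 x [-21.6, 0.1, -0.0] [0.0, 0.0, 0.0002]
```

```bash
python3 -m pendant '[[[-8,0,0],[0,0,0],0],[[-16,0,0],[0,0,0],0],[[-20,0,0],[0,0,0],0],[[-20,0,0],[0,0,0],0],[[-20,0,0],[0,0,0],0],[[-16,0,0],[0,0,0],0],[[-9,0,0],[0,0,0],0],[[-3,0,0],[0,0,0],0],[[0,0,0],[0,0,0],0],[[0,0,0],[0,0,0],0],[[0,0,0],[0,0,0],0]]'
python3 - <<'E'
from h import *
import cv2
F=[]
for i in range(10):
    w=optics.get_image('wrist');F.append(get_obs()['contact_force'])
print(np.mean(F,0).round(2));s=cur()@O;print(s[:3,3].round(4))
def wood(im):
  h=cv2.cvtColor(im,cv2.COLOR_BGR2HSV)[:48,165:390]
  return ((h[...,0]>8)&(h[...,0]<25)&(h[...,1]>60)&(h[...,2]>90)).sum()
print('wood before',wood(cv2.imread('pics/w5.png')),'now',wood(w[:,:,::-1].copy()))
cv2.imwrite('pics/w9.png',w[:,:,::-1])
step(cur(),tool([.435,-.147,.103],57),22)
E
```

```text
t: 13.83
tool_pos: [0.3623, -0.1717, 0.0939]
tool_rot: [3.141, 0.011, 0.0]
contact_force: [-0.4, 0.4, -0.4]
opening: 0.0157
grip_force: 117.7
[ 0.03  0.18 -2.11]
[ 0.5009 -0.1704  0.1025]
wood before 8808 now 0
22 x [-2.1, 3.8, -0.0] [0.0, 0.0, -0.0449]
```

```bash
python3 -m pendant '[[[-1,1.9,0],[0,0,-0.022],0],[[-2.1,3.8,0],[0,0,-0.045],0],[[-2.1,3.8,0],[0,0,-0.045],0],[[-2.1,3.8,0],[0,0,-0.045],0],[[-2.1,3.8,0],[0,0,-0.045],0],[[-2.1,3.8,0],[0,0,-0.045],0],[[-2.1,3.8,0],[0,0,-0.045],0],[[-2.1,3.8,0],[0,0,-0.045],0],[[-2.1,3.8,0],[0,0,-0.045],0],[[-2.1,3.8,0],[0,0,-0.045],0],[[-2.1,3.8,0],[0,0,-0.045],0],[[-2.1,3.8,0],[0,0,-0.045],0]]'
python3 -m pendant '[[[-2.1,3.8,0],[0,0,-0.045],0],[[-2.1,3.8,0],[0,0,-0.045],0],[[-2.1,3.8,0],[0,0,-0.045],0],[[-2.1,3.8,0],[0,0,-0.045],0],[[-2.1,3.8,0],[0,0,-0.045],0],[[-2.1,3.8,0],[0,0,-0.045],0],[[-2.1,3.8,0],[0,0,-0.045],0],[[-2.1,3.8,0],[0,0,-0.045],0],[[-2.1,3.8,0],[0,0,-0.045],0],[[-1,1.9,0],[0,0,-0.022],0],[[0,0,0],[0,0,0],0]]'
python3 -m pendant '[[[0,0,8],[0,0,0],0],[[0,0,16],[0,0,0],0],[[0,0,20],[0,0,0],0],[[0,0,20],[0,0,0],0],[[0,0,14],[0,0,0],0],[[0,0,8],[0,0,0],0],[[0,0,4],[0,0,0],0],[[0,0,0],[0,0,0],0],[[0,0,0],[0,0,0],0]]'
python3 - <<'E'
from h import *
s=cur()@O;print(s[:3,3].round(4),R.from_matrix(s[:3,:3]).as_euler('ZYX',degrees=True).round(1))
E
```

```text
t: 15.33
tool_pos: [0.3492, -0.2195, 0.0939]
tool_rot: [3.032, 0.817, -0.0]
contact_force: [-0.1, -0.8, -1.9]
opening: 0.0155
grip_force: 117.6
t: 16.25
tool_pos: [0.358, -0.2596, 0.094]
tool_rot: [2.792, 1.437, -0.001]
contact_force: [0.1, 0.5, -1.6]
opening: 0.0156
grip_force: 117.7
t: 17.0
tool_pos: [0.3582, -0.2596, 0.0044]
tool_rot: [2.792, 1.437, -0.0]
contact_force: [-0.0, -0.8, -1.7]
opening: 0.0157
grip_force: 117.6
[ 0.4389 -0.1464  0.013 ] [54.5  0.1 -0.1]
```

Lower 2 mm at a time to touch.

```bash
python3 -m pendant '[[[0,0,4],[0,0,0],0],[[0,0,3],[0,0,0],0],[[0,0,3],[0,0,0],0],[[0,0,0],[0,0,0],0],[[0,0,0],[0,0,0],0]]'
python3 -m pendant '[[[0,0,1.5],[0,0,0],0],[[0,0,0],[0,0,0],0],[[0,0,0],[0,0,0],0]]'
python3 -m pendant '[[[0,0,1],[0,0,0],0],[[0,0,0],[0,0,0],0],[[0,0,0],[0,0,0],0]]'
```

```text
t: 17.42
tool_pos: [0.3577, -0.2591, -0.0063]
tool_rot: [2.793, 1.438, -0.001]
contact_force: [0.5, -1.1, -2.2]
opening: 0.0163
grip_force: 117.6
t: 17.67
tool_pos: [0.3579, -0.2593, -0.0076]
tool_rot: [2.792, 1.438, -0.0]
contact_force: [0.3, 0.3, -1.5]
opening: 0.0156
grip_force: 117.7
t: 17.92
tool_pos: [0.358, -0.2595, -0.0084]
tool_rot: [2.792, 1.438, -0.001]
contact_force: [-0.7, -0.9, -0.3]
opening: 0.0158
grip_force: 118.0
```

```bash
python3 -m pendant '[[[0,0,0.5],[0,0,0],0],[[0,0,0],[0,0,0],0.3],[[0,0,0],[0,0,0],0.5],[[0,0,0],[0,0,0],0.8],[[0,0,0],[0,0,0],1],[[0,0,0],[0,0,0],1],[[0,0,0],[0,0,0],1],[[0,0,0],[0,0,0],1],[[0,0,0],[0,0,0],1],[[0,0,0],[0,0,0],1]]' 30
python3 -m pendant '[[[0,0,-10],[0,0,0],1],[[0,0,-25],[0,0,0],1],[[0,0,-30],[0,0,0],1],[[0,0,-35],[0,0,0],1],[[0,0,-30],[0,0,0],1],[[-15,15,-15],[0,0,0],1],[[-25,25,0],[0,0,0],1],[[-25,25,0],[0,0,0],1],[[-25,25,0],[0,0,0],1],[[-15,15,0],[0,0,0],1],[[0,0,0],[0,0,0],1],[[0,0,0],[0,0,0],1]]'
python3 - <<'E'
from h import *
import cv2
print(get_obs()['q'].round(2))
for n in('scene','top','wrist'):
  im=optics.get_image(n);cv2.imwrite(f'pics/{n}_f.png',im[:,:,::-1])
  h=cv2.cvtColor(im,cv2.COLOR_RGB2HSV)
  m=((h[...,0]>8)&(h[...,0]<28)&(h[...,1]>60)&(h[...,2]>90)).astype(np.uint8)
  k,l,st,c=cv2.connectedComponentsWithStats(m)
  print(n)
  for i in range(1,k):
    if 12<st[i,4]<6000:
      u,v=c[i];z=.028;print(st[i].tolist(),c[i].round(),'z.028',ray(n,u,v,.028),'z.05',ray(n,u,v,.05)[:2], h[l==i].mean(0).round())
E
```

```text
t: 18.75
tool_pos: [0.3578, -0.2593, -0.0092]
tool_rot: [2.792, 1.438, -0.001]
contact_force: [1.0, -0.1, 0.4]
opening: 0.0855
grip_force: 0.0
t: 19.75
tool_pos: [0.3821, -0.4062, 0.1364]
tool_rot: [2.794, 1.436, -0.0]
contact_force: [-1.0, -0.2, -0.2]
opening: 0.0854
grip_force: 0.0
[-0.95 -0.06  1.83 -0.    1.38 -0.33]
scene
[494, 0, 66, 49, 2579] [530.  24.] z.028 [ 1.6229 -2.4632  0.028 ] z.05 [ 1.5669 -2.387 ] [ 12.  87. 137.]
[376, 106, 16, 14, 34] [384. 113.] z.028 [ 1.0376 -0.9729  0.028 ] z.05 [ 0.998  -0.9384] [ 10.  72. 123.]
[367, 118, 8, 3, 14] [370. 119.] z.028 [ 1.0161 -0.8928  0.028 ] z.05 [ 0.9771 -0.8606] [ 10.  72. 124.]
[263, 128, 32, 17, 355] [279. 138.] z.028 [ 1.0418 -0.5375  0.028 ] z.05 [ 1.002  -0.5152] [ 16.  82. 176.]
[408, 164, 115, 40, 1965] [462. 182.] z.028 [ 0.5348 -0.8534  0.028 ] z.05 [ 0.5093 -0.8223] [ 18.  88. 218.]
[462, 196, 40, 17, 394] [481. 203.] z.028 [ 0.4284 -0.818   0.028 ] z.05 [ 0.4059 -0.7878] [ 25. 127. 193.]
[272, 214, 13, 12, 102] [277. 220.] z.028 [ 0.6249 -0.2992  0.028 ] z.05 [ 0.5969 -0.2835] [ 18.  95. 210.]
[373, 221, 37, 35,
[... 4558 characters left out ...]
0.2427  0.028 ] z.05 [ 0.3683 -0.2498] [ 15. 110. 202.]
[411, 0, 146, 53, 3315] [470.  20.] z.028 [ 0.5954 -0.3718  0.028 ] z.05 [ 0.5828 -0.3691] [ 19.  75. 163.]
[495, 103, 6, 9, 18] [497. 106.] z.028 [ 0.587  -0.4491  0.028 ] z.05 [ 0.575  -0.4405] [ 19.  62. 206.]
[253, 290, 14, 16, 103] [261. 296.] z.028 [ 0.2947 -0.486   0.028 ] z.05 [ 0.3051 -0.4746] [  9. 117. 188.]
[524, 293, 36, 101, 1212] [549. 340.] z.028 [ 0.5337 -0.7309  0.028 ] z.05 [ 0.5258 -0.7007] [ 18.  67. 185.]
[252, 300, 8, 10, 22] [256. 305.] z.028 [ 0.2837 -0.4917  0.028 ] z.05 [ 0.295  -0.4798] [  9. 111. 143.]
[264, 307, 50, 65, 928] [288. 349.] z.028 [ 0.2778 -0.5635  0.028 ] z.05 [ 0.2895 -0.5461] [  9. 111. 211.]
```

```bash
python3 -c "
from station import ctrl
print(ctrl.finish_job())"
```

```text
the job is handed in; nothing more can be done
None
```

I handed the job in at about 20 s of robot time: the camera blobs fit all three dowels lying in the tray's larger compartment, and the empty scoop stands upright on the bench in front of the shelf. I spent my last picture view mid-pour, so the final state is checked by pixel measurements only; I did not re-measure the tray, tin, tape roll and offcuts at the end, but force readings between moves showed no knock on them or the shelf.

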